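# Park the dispenser cup behind its spring stop

## Robot

A 6-joint arm with a two-finger parallel gripper is mounted at the origin on the work surface. World frame = base frame: x ahead of the robot, y to its left, z up, the work surface at z = 0. Lengths are in mm, angles in degrees, forces in N, time in s.
With the tool pointing down it reaches from about 350 to 800 mm from the base axis. Payload 7.3 kg.
Tool frame: the origin (TCP) lies midway between the tips of the shut fingers; the grasp point (between the pads) lies 19 mm behind it (bot.pinch_z is the distance from the TCP to the grasp point, in mm); z points along the fingers, y is the line along which they close (so a half turn about z gives the same grasp; the last joint's range is limited). The gripper opens to 85 mm and grips with 20 to 120 N. Pads are 22 mm wide; open, the fingers measure 114 mm over their backs; the gripper's body (76 mm by 85 mm) begins 54 mm behind the grasp point. The pads swing forward as they close: fully open they stand 13 mm farther back than shut.
Start: joints at [58.442, 19.595, 87.324, -0, 73.075, -8.365], TCP at [206.751, 482.596, 231.322] pointing down, gripper open.
Joint ranges: [-145.02, 145.02], [-44.19, 115.74], [2.07, 154.8], [-57.11, 237.11], [16.16, 152.29], [-177.93, 177.93]. Speed limits (degrees/s): [147.25, 147.25, 180, 180, 180, 180].

## Interface

Orientations are given as a 3x3 rotation matrix whose columns are the frame's x, y, z axes.
In Python, from rig import readout, eyes, bot gives the robot as it stands. The module is installed in compiled form; this text tells all that it offers.
- The arm moves only by the tool servo_tool, never from a script. Its arguments are lists of equal length, an entry for each row: "travel": the shift along the tool's x, y, z in mm, a list of three; "twist": the turn, a rotation vector about the tool's x, y, z in degrees, a list of three; "claw": the gripper's target within -1 to 1 (shut at 1, half-way at 0, fully open at -1). In form: {"travel": [[x, y, z], ...], "twist": [[rx, ry, rz], ...], "claw": [claw, ...]}. A call has 1 to 10 rows; each row shifts and turns the commanded pose from where the row before left it, along the tool's axes as they then stand; what a row does not reach is not made up. A row lasts 1/12 s, in which the tool goes at most 41.7 mm and 7.16 degrees, less where a joint would pass 70% of its speed; a pose out of reach is approached as far as the arm can. A call is refused whole if a number of a shift passes 41.7 or a number of a turn 7.16, either way. A call with a gripper value outside its range is refused whole. The fingers move at their own pace and stop on an object; the grip force is fixed at half the most. Time passes only in rows, so rows that do not move let the fingers close. It gives the time, the measured TCP pose, the force, the opening and the grip force at its end, in the units of the state.
- readout.observe(): the state, without advancing time (a new reading comes with each control period).
- eyes.grab_frame(name): name is "side" or "top"; returns the picture (480x640x3 uint8, blue, green, red); there is no depth.
- eyes.get_calibration(name): a dict with "K" (3x3 intrinsics, pixels), "k1" (the pictures are not rectified: a ray, as slopes to the right and down, at radius r is drawn at 1 + k1 r^2 times it, then the intrinsics apply), "world_to_cam" (4x4, takes a point from world to camera coordinates). Camera axes: x right, y down, z forward; pixel columns grow to the right and rows downward; lengths in mm; the calibration is good to about 2 mm. A picture is of the moment at which its call begins. get_calibration takes no time and is no camera call.
- bot.finish_job(): hands the job in; it is judged then, once.
The state is a dict: "clock": time; "joint_positions": joint angles; "qvel": joint speeds; "joint_efforts": joint torques, N m; "eef_pos": TCP position; "eef_rot": TCP orientation; "force": force on the tool from outside, world axes, zero at the start; "torque": the same for the moment, N m; "finger_gap": opening from 0.0 (shut) to 1.0 (fully open); "grip_force": force on a finger pad.
Only numpy, scipy, OpenCV 4.12 (cv2) and the standard library are available. Lean on these libraries where they do the work, as an engineer would, in place of code of your own. Each camera call takes 0.05 s, during which the arm holds its last target. There are 200 camera calls.

## Task

Park the grey dispenser cup in the closed end of its dock so the washer cannot shake it off the ledge: with the fingertips, press the dock's long spring plate down and keep it down, so that its two lugs sink out of the way, while you push the cup gently along the rails past the lugs; then let the plate spring fully up behind the cup and move clear. Only push the cup: do not lift it, tip it or ram it, and leave the other things on the ledge where they are.

Things in the scene. Friction and masses are not known exactly. Their poses are not given: they have to be found in the camera images.
- dock: Aluminium channel screwed to the ledge, 88 mm wide (x), 307 mm long (y); walls 40 mm high, 78 mm apart. Origin: on the ledge, on the channel's centre line, level with the near faces of the two lugs; z up. The cup is pushed to +y. Along both walls run white rails 11 mm wide, tops 25 mm above the ledge, 56 mm apart; the cup rides on them. Between them lies the steel spring plate.
- rail_mouth (a point): Dock's open end (no wall), dock y = -195 mm, on the centre line at rail-top height (25 mm above the ledge); axes as the dock's.
- bay (a point): Parking bay: dock y = +60 mm, on the centre line at rail-top height; axes as the dock's. The bay has a fixed floor from dock y = +12 mm, 1 mm below the rail tops, and an end wall, 40 mm high, inner face at dock y = +107 mm. Cup against the end wall: its centre is at dock y = +69 mm.
- stop_plate (a joint): How far the spring plate is pressed, m: 0 = up, 0.012 = fully down. Its top is 24 mm above the ledge when up, 12 mm fully down. The spring pushes up with about 4 N (up) to 9 N (fully down). The plate stays level wherever it is pressed. Its lugs are below the rail tops once it is over 8 mm down; released under the cup they would push the cup up.
- plate_top (a point): On the spring plate's top, on its centre line, level with the lugs' near faces; axes as the dock's; goes down with the plate. The plate is 54 mm wide and reaches from 190 mm before this point (dock -y) to 8 mm past it. At this +y end stand two 8 x 8 mm lugs, reaching over the rails, 50 mm apart, tops 8 mm above the rails when up: they stop the cup.
- cup: Open grey silicone dispenser cup, 74 mm across the foot, 77 mm the rim, 45 mm high, about 90 g. Origin: centre of its underside. Starts upright on the rails before the lugs (dock -y), bare spring plate behind it (further -y). Raised lugs stop its centre about 27 mm before their near faces; they can rise freely behind it once its centre is at dock y = +37 mm or more.
- tub: Bystander: red flip-top stain tub, 88 mm across, 90 mm high. Origin: centre of underside.
- jar: Bystander: clear open glass jar, 72 mm across, 95 mm high. Origin: centre of underside.
- brush: Bystander: stiff-bristled plastic brush lying bristles down, 50 x 130 mm, 70 mm high at its bow handle. Origin: centre of underside; y along it.
- peg_box: Bystander: wood peg box with a small brass sliding latch on its -x face, 124 x 184 x 76 mm. Origin: centre of underside; y along it.
- soap: Bystander: soap bar in a flat dish, 75 x 100 mm, 32 mm high. Origin: centre of underside.
- peg: Bystander: wooden clothes peg lying flat, 75 mm long (y), 9 mm wide, 14 mm high. Origin: centre of underside.
Mind the look-alikes: they are no part of the job. Leave any green or purple look-alike of the cup alone.

How it is judged:
By the outcome, as a careful person would: the job done as asked, in the order asked, and still so for the second after the job is handed in, with the robot touching nothing.
It also fails if it takes over 38 s, if anything falls off the work surface, if the arm or the gripper's body presses on something with over 40 N, if the wrist force passes 120 N, or if a joint passes its speed limit or range.

## Working session

There is one attempt and no reset: what is moved stays moved. The work goes in short steps, Python scripts to look and compute and a tool call to move; the robot and the scene stay as the last step left them, time stands still between calls to the robot, and variables do not carry over. Pictures are saved under pics/ and viewed, at most 10 in all, crops included, and the job is handed in when it is done.

Besides the shell and the picture viewer there is one more tool, called after "Request:" by a JSON object that holds its "name" and its "arguments". servo_tool: Moves the arm, as the interface text tells. Its arguments: {"type":"object","properties":{"travel":{"type":"array"},"twist":{"type":"array"},"claw":{"type":"array"}},"required":["travel","twist","claw"]}

```bash
mkdir -p pics; cat > h.py <<'E'
import numpy as np, cv2
from rig import readout, eyes, bot
def proj(n,P):
    c=eyes.get_calibration(n);W=np.array(c["world_to_cam"]);K=np.array(c["K"])
    p=np.c_[np.atleast_2d(P),np.ones(len(np.atleast_2d(P)))]@W.T
    s=p[:,:2]/p[:,2:3];s=s*(1+c["k1"]*(s**2).sum(1,keepdims=True))
    return s@K[:2,:2].T+K[:2,2]
def unproj(n,uv,z):
    c=eyes.get_calibration(n);W=np.array(c["world_to_cam"]);K=np.array(c["K"])
    uv=np.atleast_2d(uv).astype(float)
    d=(uv-K[:2,2])@np.linalg.inv(K[:2,:2]).T
    s=d.copy()
    for _ in range(20): s=d/(1+c["k1"]*(s**2).sum(1,keepdims=True))
    r=np.c_[s,np.ones(len(s))]@W[:3,:3]
    o=-W[:3,:3].T@W[:3,3]
    return o+r*((z-o[2])/r[:,2])[:,None]
E
python3 - <<'E'
from h import *
for n in("side","top"):
    cv2.imwrite(f"pics/{n}0.png",eyes.grab_frame(n)); c=eyes.get_calibration(n); W=np.array(c["world_to_cam"]); print(n,c["k1"],(-W[:3,:3].T@W[:3,3]).round())
s=readout.observe();print(s)
E
```

```text
side 0.032485175665945276 [ 272. -404.  615.]
top -0.06594177648575054 [477. 105. 837.]
{'clock': 0.1, 'joint_positions': array([ 5.84431595e+01,  1.96321077e+01,  8.73698124e+01, -1.06207527e-03,
        7.30744973e+01, -8.36540411e+00]), 'qvel': array([-0.0567519 , -0.00887003, -0.03775329,  0.04496685,  0.03760519,
        0.01293915]), 'joint_efforts': array([ 1.29494980e-03, -4.34445083e+01, -2.46490860e+01, -2.15597543e-04,
        4.56890513e-03,  2.26698950e-05]), 'eef_pos': array([206.55358938, 482.28906976, 230.71034953]), 'eef_rot': array([[-9.19196279e-01,  3.93799105e-01, -6.82891527e-04],
       [ 3.93799658e-01,  9.19195581e-01, -1.14578568e-03],
       [ 1.76501498e-04, -1.32212438e-03, -9.99999110e-01]]), 'force': array([ 0.11001506, -0.49635933, -0.14743555]), 'torque': array([0.05280682, 0.03068144, 0.02528245]), 'grip_force': 0.0, 'finger_gap': 0.9951536107047526}
```

View pics/top0.png

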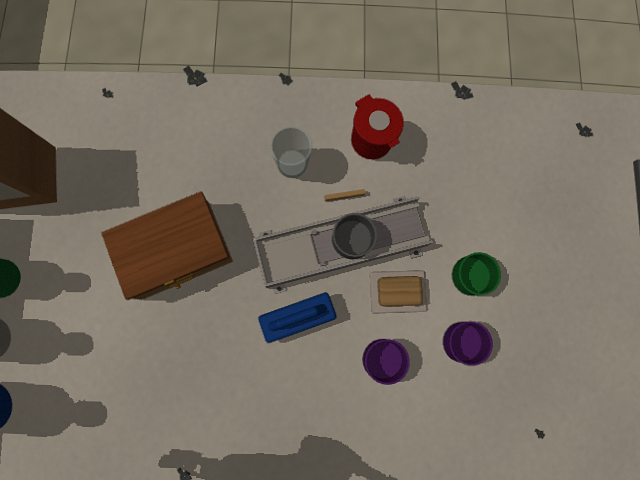

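View pics/side0.png

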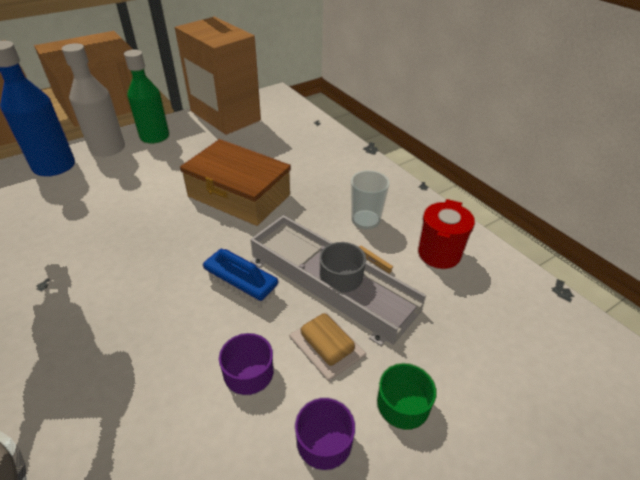

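The top view shows the dock with its closed end on the left at (257-275, 236-290) and its open end at (417-434, 200-243). The grey cup sits in it at (354,236). The look-alikes are green at (476,274) and purple at (386,361) and (468,343). Only the cup in the dock is grey and on the rails, so it is the target. I'll confirm it in an enlarged crop.

```bash
python3 - <<'E'
from h import *
im=cv2.imread("pics/top0.png")[185:300,245:445]
cv2.imwrite("pics/crop0.png",cv2.resize(im,None,fx=4,fy=4,interpolation=cv2.INTER_CUBIC))
print(unproj("top",[[257,236],[275,290],[417,200],[434,243]],40).round(1))
E
```

```text
[[ 617.6  187.9   40. ]
 [ 524.1  152.6   40. ]
 [ 692.2  -95.3   40. ]
 [ 614.9 -125.    40. ]]
```

View pics/crop0.png

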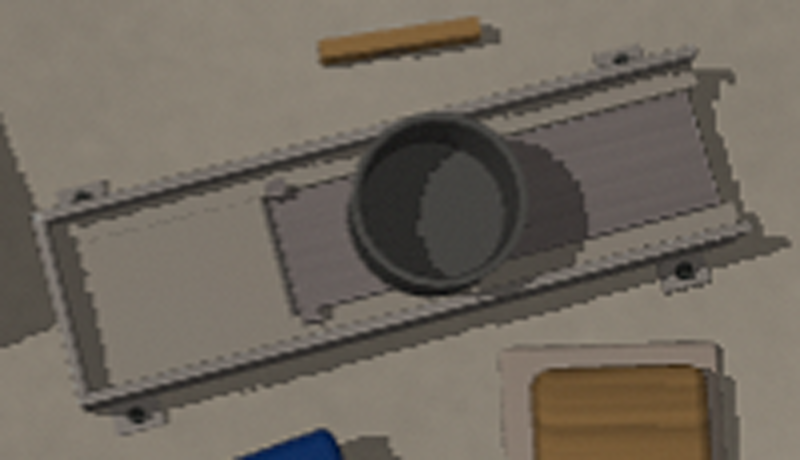

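The crop confirms the grey cup on the rails: rim centre at crop (437,203), i.e. full (354.3,235.8). The lugs are at crop (280,187) and (320,312), between the cup and the bay on the left. The bare plate is on the right.

```bash
cat >> h.py <<'E'
from scipy.optimize import least_squares
def dock(p,Q):
    x,y,a=p;R=np.array([[np.cos(a),-np.sin(a),0],[np.sin(a),np.cos(a),0],[0,0,1]])
    return np.array(Q,float)@R.T+[x,y,0]
E
python3 - <<'E'
from h import *
cr=np.array([[40,215],[85,405],[695,50],[750,230],[692,90],[722,205],[278,188],[318,313]])/4+[245,185]
# dock axes: +y to closed end; decide side: x
U=unproj("top",cr,40);print(U.round(1))
yv=U[0]-U[2];a0=np.arctan2(-yv[0],yv[1])
Q=[[44,112,40],[-44,112,40],[44,-195,40],[-44,-195,40],[27,-190,24],[-27,-190,24],[29,4,33],[-29,4,33]]
f=lambda p:(proj("top",dock(p,Q))-cr).ravel()
r=least_squares(f,[600,50,a0],loss="soft_l1");print(r.x,np.degrees(r.x[2]));print(f(r.x).reshape(-1,2).round(1))
np.save("dock.npy",r.x)
c=unproj("top",[[354.3,235.8]],70)[0];print("cup",c,"in dock",(c[:2]-r.x[:2])@np.array([[np.cos(r.x[2]),-np.sin(r.x[2])],[np.sin(r.x[2]),np.cos(r.x[2])]]))
im=cv2.imread("pics/side0.png")
P=proj("side",dock(r.x,Q)); 
im=cv2.resize(im,None,fx=2,fy=2,interpolation=cv2.INTER_CUBIC)
for p in P: cv2.circle(im,tuple(int(v) for v in (p*2)),4,(0,0,255),1)
cv2.imwrite("pics/side1.png",cv2.resize(im[400:700,440:900],None,fx=1.7,fy=1.7))
E
```

```text
[[ 612.6  191.1   40. ]
 [ 530.1  167.9   40. ]
 [ 697.   -98.6   40. ]
 [ 615.7 -122.4   40. ]
 [ 678.5  -97.    40. ]
 [ 626.5 -109.9   40. ]
 [ 627.9   87.2   40. ]
 [ 573.1   68.3   40. ]]
[6.02479405e+02 7.42052341e+01 2.86288957e-01] 16.403148975796654
[[-1.7 -0.3]
 [-0.8  0.8]
 [ 1.  -1.5]
 [ 1.6  0.2]
 [-0.3  0.2]
 [ 0.8 -0.3]
 [ 0.5  0. ]
 [-1.1  0.2]]
cup [617.8034757   20.19334862  70.        ] in dock [ -0.55228434 -56.1409468 ]
```

View pics/side1.png

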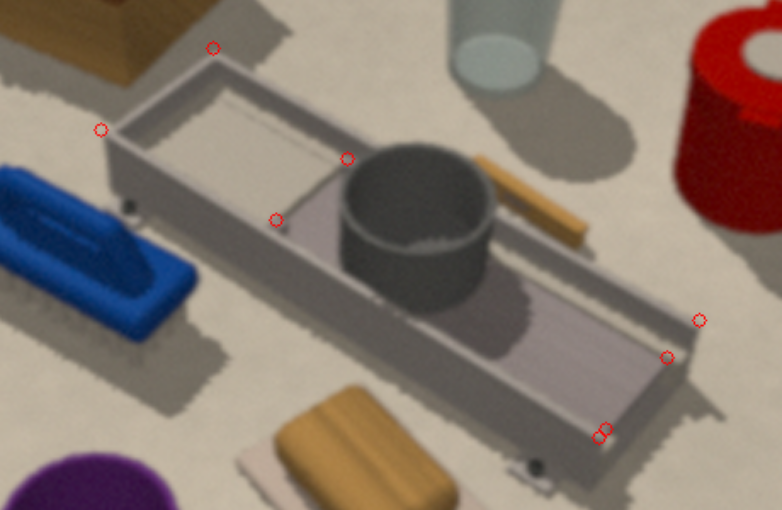

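Request:
{"name": "servo_tool", "arguments": {"travel": [[0,0,0],[0,0,0],[0,0,0],[0,0,0],[0,0,0],[0,0,0],[0,0,0],[0,0,0]], "twist": [[0,0,7],[0,0,7],[0,0,7],[0,0,7],[0,0,7],[0,0,7],[0,0,7],[0,0,1.4]], "claw": [1,1,1,1,1,1,1,1]}}

```text
clock: 0.77
eef_pos: [206.7, 482.4, 230.9]
eef_rot: [[-0.278, 0.961, -0.0], [0.961, 0.278, -0.001], [-0.001, -0.001, -1.0]]
force: [0.7, 0.1, 0.8]
finger_gap: 0.0
grip_force: 0.0
```

Request:
{"name": "servo_tool", "arguments": {"travel": [[-20,8,0],[-32,13,0],[-32,13,0],[-32,13,0],[-32,13,0],[-32,13,0],[-32,13,0],[-32,13,0],[-32,13,0],[-32,13,0]], "twist": [[0,0,0],[0,0,0],[0,0,0],[0,0,0],[0,0,0],[0,0,0],[0,0,0],[0,0,0],[0,0,0],[0,0,0]], "claw": [1,1,1,1,1,1,1,1,1,1]}}

```text
clock: 1.6
eef_pos: [414.3, 220.9, 231.2]
eef_rot: [[-0.285, 0.958, -0.0], [0.958, 0.285, 0.0], [0.0, -0.0, -1.0]]
force: [-0.6, 0.8, 0.2]
finger_gap: -0.002
grip_force: 0.0
```

Request:
{"name": "servo_tool", "arguments": {"travel": [[-32,13,0],[-32,13,0],[-32,13,0],[-32,13,0],[-32,13,0],[-32,13,0],[-32,13,0],[-32,13,0],[-32,13,0],[-32,13,0]], "twist": [[0,0,0],[0,0,0],[0,0,0],[0,0,0],[0,0,0],[0,0,0],[0,0,0],[0,0,0],[0,0,0],[0,0,0]], "claw": [1,1,1,1,1,1,1,1,1,1]}}

```text
clock: 2.43
eef_pos: [629.4, -49.3, 230.9]
eef_rot: [[-0.285, 0.958, -0.001], [0.958, 0.285, 0.0], [0.0, -0.001, -1.0]]
force: [0.5, 1.1, -0.9]
finger_gap: 0.002
grip_force: 0.0
```

Request:
{"name": "servo_tool", "arguments": {"travel": [[0,0,0],[0,0,0],[0,0,0]], "twist": [[0,5,0],[0,5,0],[0,0,0]], "claw": [1,1,1]}}

```text
clock: 2.68
eef_pos: [629.0, -50.8, 229.5]
eef_rot: [[-0.276, 0.96, -0.051], [0.945, 0.281, 0.17], [0.177, -0.001, -0.984]]
force: [0.2, -0.5, -0.3]
finger_gap: 0.002
grip_force: 0.0
```

```bash
cat >> h.py <<'E'
def st():
    p=np.load("dock.npy");s=readout.observe();a=p[2];A=np.array([[np.cos(a),np.sin(a),0],[-np.sin(a),np.cos(a),0],[0,0,1]])
    print("t",round(s["clock"],2),"tcp dock",(A@(s["eef_pos"]-[p[0],p[1],0])).round(1),"F dock",(A@s["force"]).round(1),"gap",round(s["finger_gap"],2))
    return A@s["eef_rot"]
E
python3 -c "
from h import *
print(st().round(3))"
```

```text
t 2.68 tcp dock [  -9.9 -127.4  229.5] F dock [ 0.1 -0.5 -0.3] gap 0.0
[[ 0.002  1.    -0.001]
 [ 0.984 -0.002  0.177]
 [ 0.177 -0.001 -0.984]]
```

Request:
{"name": "servo_tool", "arguments": {"travel": [[-5.1,1.25,19.4],[-5.1,1.25,19.4],[-5.1,1.25,19.4],[-5.1,1.25,19.4],[-5.1,1.25,19.4],[-5.1,1.25,19.4],[-5.1,1.25,19.4],[-5.1,1.25,19.4],[0,0,0],[0,0,0]], "twist": [[0,0,0],[0,0,0],[0,0,0],[0,0,0],[0,0,0],[0,0,0],[0,0,0],[0,0,0],[0,0,0],[0,0,0]], "claw": [1,1,1,1,1,1,1,1,1,1]}}

```text
clock: 3.52
eef_pos: [641.3, -56.8, 70.7]
eef_rot: [[-0.28, 0.959, -0.051], [0.944, 0.285, 0.166], [0.174, -0.002, -0.985]]
force: [0.1, 0.4, 0.9]
finger_gap: -0.001
grip_force: 0.0
```

```bash
python3 -c "
from h import *
st()
a=eyes.grab_frame('top')[170:300,245:445];b=eyes.grab_frame('side')[170:350,230:440]
f=lambda i:cv2.resize(i,(400,int(400*i.shape[0]/i.shape[1])),interpolation=cv2.INTER_CUBIC)
a=f(a);b=f(b);o=np.zeros((max(len(a),len(b)),800,3),np.uint8);o[:len(a),:400]=a;o[:len(b),400:]=b;cv2.imwrite('pics/p2.png',o)"
```

```text
t 3.52 tcp dock [   0.2 -136.6   70.7] F dock [0.3 0.4 0.9] gap -0.0
```

View pics/p2.png

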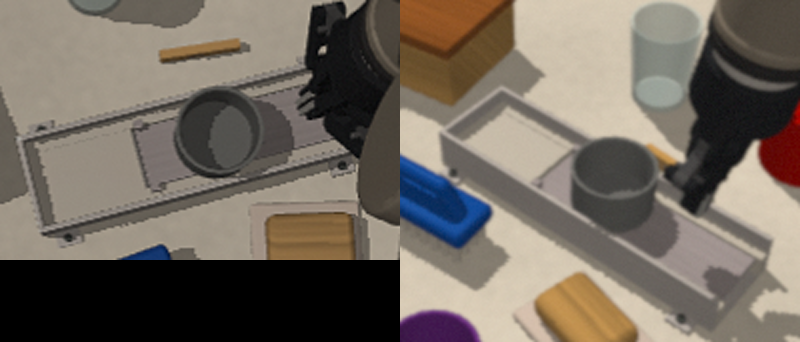

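The fingers are centred over the bare plate behind the cup, with the tips near (300,105) in the left half of the crop. I'll go down to just above the plate.

Request:
{"name": "servo_tool", "arguments": {"travel": [[-1.4,0,7.5],[-1.4,0,7.5],[-1.4,0,7.5],[-1.4,0,7.5],[-1,0,6],[-0.5,0,3],[0,0,0]], "twist": [[0,0,0],[0,0,0],[0,0,0],[0,0,0],[0,0,0],[0,0,0],[0,0,0]], "claw": [1,1,1,1,1,1,1]}}

```text
clock: 4.2
eef_pos: [641.5, -57.7, 30.5]
eef_rot: [[-0.278, 0.959, -0.051], [0.945, 0.282, 0.167], [0.175, -0.002, -0.985]]
force: [-1.0, 0.9, 0.8]
finger_gap: -0.004
grip_force: 0.0
```

Request:
{"name": "servo_tool", "arguments": {"travel": [[-0.4,0,2],[-0.4,0,2],[0,0,0],[0,0,0]], "twist": [[0,0,0],[0,0,0],[0,0,0],[0,0,0]], "claw": [1,1,1,1]}}

```text
clock: 4.53
eef_pos: [642.3, -58.0, 27.8]
eef_rot: [[-0.278, 0.959, -0.049], [0.945, 0.282, 0.167], [0.174, 0.0, -0.985]]
force: [0.3, 0.1, 0.4]
finger_gap: -0.0
grip_force: 0.0
```

Request:
{"name": "servo_tool", "arguments": {"travel": [[-0.4,0,2],[0,0,0],[0,0,0]], "twist": [[0,0,0],[0,0,0],[0,0,0]], "claw": [1,1,1]}}

```text
clock: 4.78
eef_pos: [642.2, -58.0, 25.6]
eef_rot: [[-0.278, 0.959, -0.049], [0.945, 0.282, 0.167], [0.174, 0.0, -0.985]]
force: [0.1, 0.6, -0.2]
finger_gap: -0.002
grip_force: 0.0
```

Request:
{"name": "servo_tool", "arguments": {"travel": [[-0.4,0,2],[0,0,0],[0,0,0]], "twist": [[0,0,0],[0,0,0],[0,0,0]], "claw": [1,1,1]}}

```text
clock: 5.03
eef_pos: [642.3, -58.0, 24.0]
eef_rot: [[-0.278, 0.959, -0.049], [0.945, 0.282, 0.167], [0.174, 0.0, -0.985]]
force: [-1.7, 0.7, 4.1]
finger_gap: -0.003
grip_force: 2.0
```

Request:
{"name": "servo_tool", "arguments": {"travel": [[-0.4,0,2],[0,0,0],[0,0,0]], "twist": [[0,0,0],[0,0,0],[0,0,0]], "claw": [1,1,1]}}

```text
clock: 5.28
eef_pos: [642.3, -58.1, 21.7]
eef_rot: [[-0.278, 0.959, -0.049], [0.945, 0.282, 0.167], [0.174, 0.0, -0.985]]
force: [-0.8, 0.3, 5.1]
finger_gap: 0.004
grip_force: 2.5
```

Request:
{"name": "servo_tool", "arguments": {"travel": [[-0.4,0,2],[-0.4,0,2],[0,0,0],[0,0,0]], "twist": [[0,0,0],[0,0,0],[0,0,0],[0,0,0]], "claw": [1,1,1,1]}}

```text
clock: 5.62
eef_pos: [642.4, -58.0, 17.8]
eef_rot: [[-0.278, 0.959, -0.049], [0.945, 0.282, 0.167], [0.174, 0.0, -0.985]]
force: [-1.4, 1.3, 6.0]
finger_gap: -0.003
grip_force: 3.3
```

Request:
{"name": "servo_tool", "arguments": {"travel": [[-0.3,0,2],[-0.3,0,1.8],[0,0,0],[0,0,0]], "twist": [[0,0,0],[0,0,0],[0,0,0],[0,0,0]], "claw": [1,1,1,1]}}

```text
clock: 5.95
eef_pos: [642.4, -58.0, 14.2]
eef_rot: [[-0.278, 0.959, -0.049], [0.945, 0.283, 0.167], [0.174, 0.001, -0.985]]
force: [-2.3, 0.5, 8.4]
finger_gap: 0.0
grip_force: 4.1
```

```bash
python3 -c "
from h import *
st()"
```

```text
t 5.95 tcp dock [   0.9 -138.1   14.2] F dock [-2.   1.1  8.4] gap 0.0
```

Request:
{"name": "servo_tool", "arguments": {"travel": [[2,0,0.36],[3.94,0,0.7],[3.94,0,0.7],[3.94,0,0.7],[3.94,0,0.7],[3.94,0,0.7],[3.94,0,0.7],[3,0,0.53],[2,0,0.36]], "twist": [[0,0,0],[0,0,0],[0,0,0],[0,0,0],[0,0,0],[0,0,0],[0,0,0],[0,0,0],[0,0,0]], "claw": [1,1,1,1,1,1,1,1,1]}}

```text
clock: 6.7
eef_pos: [635.3, -29.8, 14.9]
eef_rot: [[-0.279, 0.959, -0.044], [0.945, 0.282, 0.164], [0.17, 0.004, -0.985]]
force: [1.5, -4.2, 7.1]
finger_gap: -0.001
grip_force: 3.9
```

Request:
{"name": "servo_tool", "arguments": {"travel": [[2,0,0.35],[2,0,0.35],[2,0,0.35],[2,0,0.35],[2,0,0.35],[2,0,0.35],[2,0,0.35],[2,0,0.35],[2,0,0.35],[2,0,0.35]], "twist": [[0,0,0],[0,0,0],[0,0,0],[0,0,0],[0,0,0],[0,0,0],[0,0,0],[0,0,0],[0,0,0],[0,0,0]], "claw": [1,1,1,1,1,1,1,1,1,1]}}

```text
clock: 7.53
eef_pos: [629.8, -10.6, 15.0]
eef_rot: [[-0.279, 0.959, -0.044], [0.945, 0.282, 0.164], [0.169, 0.004, -0.986]]
force: [2.5, -5.6, 8.0]
finger_gap: -0.001
grip_force: 4.1
```

```bash
python3 -c "
from h import *
st()
a=eyes.grab_frame('top')[170:300,245:445];b=eyes.grab_frame('side')[170:350,230:440]
f=lambda i:cv2.resize(i,(400,int(400*i.shape[0]/i.shape[1])),interpolation=cv2.INTER_CUBIC)
a=f(a);b=f(b);o=np.zeros((max(len(a),len(b)),800,3),np.uint8);o[:len(a),:400]=a;o[:len(b),400:]=b;cv2.imwrite('pics/p3.png',o)"
```

```text
t 7.53 tcp dock [  2.3 -89.1  15. ] F dock [ 0.8 -6.1  8. ] gap -0.0
```

View pics/p3.png

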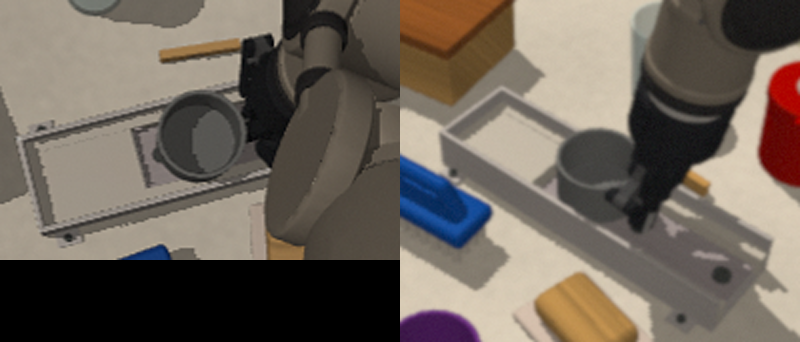

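The lugs are down and the cup is sliding, with its centre at crop (202,135). I'll continue gently, pressing slightly deeper for margin.

Request:
{"name": "servo_tool", "arguments": {"travel": [[2.4,-0.2,0.8],[2.4,-0.2,0.8],[2.5,-0.2,0.45],[2.5,-0.2,0.45],[2.5,-0.2,0.45],[2.5,0,0.45],[2.5,0,0.45],[2.5,0,0.45],[2.5,0,0.45],[2.5,0,0.45]], "twist": [[0,0,0],[0,0,0],[0,0,0],[0,0,0],[0,0,0],[0,0,0],[0,0,0],[0,0,0],[0,0,0],[0,0,0]], "claw": [1,1,1,1,1,1,1,1,1,1]}}

```text
clock: 8.47
eef_pos: [621.8, 13.5, 14.2]
eef_rot: [[-0.279, 0.959, -0.043], [0.945, 0.282, 0.164], [0.17, 0.005, -0.986]]
force: [1.2, -4.9, 8.0]
finger_gap: -0.004
grip_force: 4.3
```

Request:
{"name": "servo_tool", "arguments": {"travel": [[2.5,0,0.45],[2.5,0,0.45],[2.5,0,0.45],[2.5,0,0.45],[2.5,0,0.45],[2.5,0,0.45],[2.5,0,0.45],[2.5,0,0.45],[2.5,0,0.45],[2.5,0,0.45]], "twist": [[0,0,0],[0,0,0],[0,0,0],[0,0,0],[0,0,0],[0,0,0],[0,0,0],[0,0,0],[0,0,0],[0,0,0]], "claw": [1,1,1,1,1,1,1,1,1,1]}}

```text
clock: 9.3
eef_pos: [614.7, 37.9, 14.1]
eef_rot: [[-0.279, 0.959, -0.043], [0.945, 0.282, 0.164], [0.17, 0.005, -0.985]]
force: [1.1, -5.3, 8.7]
finger_gap: -0.001
grip_force: 4.3
```

```bash
python3 -c "
from h import *
print(st().round(3))"
```

```text
t 9.3 tcp dock [  1.4 -38.3  14.1] F dock [-0.5 -5.4  8.7] gap -0.0
[[-0.     1.     0.005]
 [ 0.985 -0.001  0.17 ]
 [ 0.17   0.005 -0.985]]
```

Next, another 34 mm or so to TCP y ≈ -4, then a look.

Request:
{"name": "servo_tool", "arguments": {"travel": [[2.5,0,0.45],[2.5,0,0.45],[2.5,0,0.45],[2.5,0,0.45],[2.5,0,0.45],[2.5,0,0.45],[2.5,0,0.45],[2.5,0,0.45],[2.5,0,0.45],[2.5,0,0.45]], "twist": [[0,0,0],[0,0,0],[0,0,0],[0,0,0],[0,0,0],[0,0,0],[0,0,0],[0,0,0],[0,0,0],[0,0,0]], "claw": [1,1,1,1,1,1,1,1,1,1]}}

```text
clock: 10.13
eef_pos: [607.5, 62.3, 13.9]
eef_rot: [[-0.279, 0.959, -0.043], [0.945, 0.282, 0.164], [0.17, 0.005, -0.985]]
force: [1.6, -5.3, 8.7]
finger_gap: 0.002
grip_force: 4.3
```

Request:
{"name": "servo_tool", "arguments": {"travel": [[2.5,0,0.45],[2.5,0,0.45],[2,0,0.35],[1.5,0,0.27],[0,0,0],[0,0,0]], "twist": [[0,0,0],[0,0,0],[0,0,0],[0,0,0],[0,0,0],[0,0,0]], "claw": [1,1,1,1,1,1]}}

```text
clock: 10.63
eef_pos: [604.9, 71.0, 13.9]
eef_rot: [[-0.279, 0.959, -0.044], [0.945, 0.282, 0.165], [0.171, 0.004, -0.985]]
force: [1.1, -4.1, 8.1]
finger_gap: -0.001
grip_force: 4.2
```

```bash
python3 -c "
from h import *
st()
a=eyes.grab_frame('top')[170:300,245:445];b=eyes.grab_frame('side')[170:350,230:440]
f=lambda i:cv2.resize(i,(400,int(400*i.shape[0]/i.shape[1])),interpolation=cv2.INTER_CUBIC)
a=f(a);b=f(b);o=np.zeros((max(len(a),len(b)),800,3),np.uint8);o[:len(a),:400]=a;o[:len(b),400:]=b;cv2.imwrite('pics/p4.png',o)
p=np.load('dock.npy')
for y in (37,42,47):print(y,((proj('top',dock(p,[[0,y+38.5,70],[0,y-38.5,70]]))-[245,170])*2).round().tolist())"
```

```text
t 10.63 tcp dock [ 1.4 -3.8 13.9] F dock [-0.1 -4.3  8.1] gap -0.0
37 [[68.0, 170.0], [156.0, 147.0]]
42 [[62.0, 171.0], [151.0, 149.0]]
47 [[56.0, 173.0], [145.0, 150.0]]
```

View pics/p4.png

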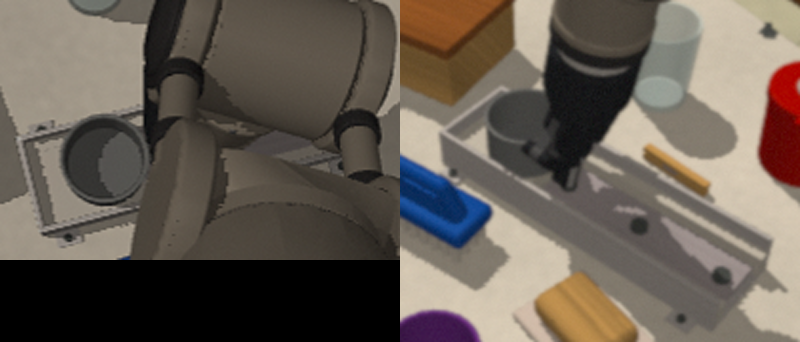

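The cup's left and right rim edges are at crop x ≈ 61 and 148, which puts its centre at dock y ≈ 43, past the lugs. I'll push 2 mm more, back off with the plate still pressed, then lift.

Request:
{"name": "servo_tool", "arguments": {"travel": [[1,0,0.18],[1,0,0.18],[0,0,0],[-2,0,-0.35],[-2,0,-0.35],[-2,0,-0.35],[0,0,0]], "twist": [[0,0,0],[0,0,0],[0,0,0],[0,0,0],[0,0,0],[0,0,0],[0,0,0]], "claw": [1,1,1,1,1,1,1]}}

```text
clock: 11.32
eef_pos: [604.7, 69.2, 13.6]
eef_rot: [[-0.278, 0.959, -0.047], [0.945, 0.282, 0.168], [0.175, 0.002, -0.985]]
force: [-0.1, 3.5, 8.4]
finger_gap: 0.0
grip_force: 4.2
```

Request:
{"name": "servo_tool", "arguments": {"travel": [[0.1,0,-2],[0.1,0,-2],[0.1,0,-2],[0.1,0,-2],[0.1,0,-2],[0.1,0,-3],[0.1,0,-4],[0,0,-8],[0,0,-12],[0,0,-15]], "twist": [[0,0,0],[0,0,0],[0,0,0],[0,0,0],[0,0,0],[0,0,0],[0,0,0],[0,0,0],[0,0,0],[0,0,0]], "claw": [1,1,1,1,1,1,1,1,1,1]}}

```text
clock: 12.15
eef_pos: [605.8, 59.9, 64.1]
eef_rot: [[-0.278, 0.959, -0.051], [0.945, 0.282, 0.167], [0.174, -0.002, -0.985]]
force: [0.6, 0.3, -0.5]
finger_gap: -0.0
grip_force: 0.0
```

Request:
{"name": "servo_tool", "arguments": {"travel": [[0,0,-20],[0,0,-20],[0,0,-20],[-20,0,-20],[-30,0,-15],[-35,0,-10],[-35,0,0],[-35,0,0],[-35,0,0],[0,0,0]], "twist": [[0,0,0],[0,0,0],[0,0,0],[0,0,0],[0,0,0],[0,0,0],[0,0,0],[0,0,0],[0,0,0],[0,0,0]], "claw": [1,1,1,1,1,1,1,1,1,1]}}

```text
clock: 12.98
eef_pos: [664.4, -143.9, 133.0]
eef_rot: [[-0.272, 0.961, -0.049], [0.947, 0.277, 0.164], [0.171, -0.001, -0.985]]
force: [0.2, -0.5, -1.0]
finger_gap: -0.001
grip_force: 0.0
```

```bash
python3 -c "
from h import *
st()
a=eyes.grab_frame('top')[170:300,245:445];b=eyes.grab_frame('side')[170:350,230:440]
f=lambda i:cv2.resize(i,(400,int(400*i.shape[0]/i.shape[1])),interpolation=cv2.INTER_CUBIC)
a=f(a);b=f(b);o=np.zeros((max(len(a),len(b)),800,3),np.uint8);o[:len(a),:400]=a;o[:len(b),400:]=b;cv2.imwrite('pics/p5.png',o)"
```

```text
t 12.98 tcp dock [  -2.2 -226.7  133. ] F dock [ 0.1 -0.5 -1. ] gap -0.0
```

View pics/p5.png

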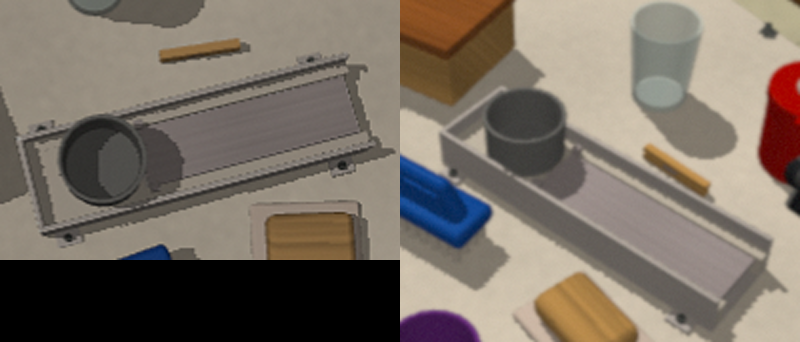

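The cup is upright in the bay, with its rim at crop x ≈ 59-146 (dock y ≈ 45). One lug shows at (578,150). I'll zoom in to check that the plate is up and the cup sits flat.

```bash
python3 -c "
from h import *
st();p=np.load('dock.npy')
im=eyes.grab_frame('side')[205:275,265:345];t=eyes.grab_frame('top')[215:285,265:345]
f=lambda i:cv2.resize(i,(400,350),interpolation=cv2.INTER_CUBIC)
o=np.hstack([f(im),f(t)])
def d(P,c):
  for z in P:
    q=(proj('side',dock(p,[z]))[0]-[265,205])*5; cv2.circle(o,(int(q[0]),int(q[1])),2,c,-1)
d([[27,-190,24],[33,0,33],[25,0,33]],(0,255,0)); d([[33,0,21],[25,0,21]],(0,0,255))
cv2.imwrite('pics/p6.png',o)"
```

```text
t 13.08 tcp dock [  -1.  -221.3  134.1] F dock [ 0.2 -0.   0.6] gap 0.0
```

View pics/p6.png

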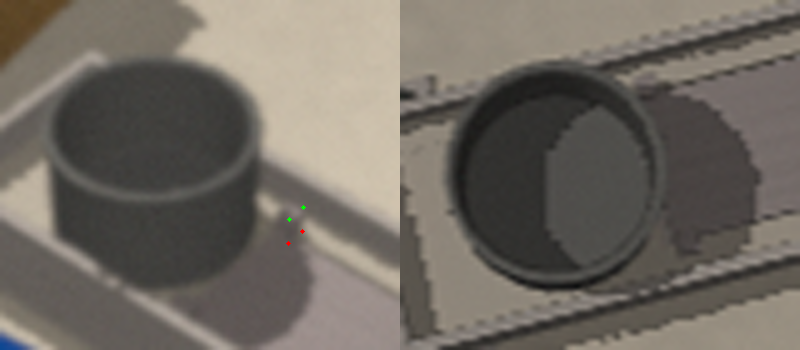

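The lug's top matches the green raised-plate marks at (290-303, 207-219), so the plate is fully up. The cup is upright and behind the lugs. Handing in.

```bash
python3 -c "
from rig import bot
print(bot.finish_job())"
```

```text
the job is handed in; nothing more can be done
None
```

The grey cup is parked upright in the bay at about dock y = +45 mm, the plate has sprung fully up behind it, the arm is clear, and the job was handed in at about 13 s.

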